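# Close and stack the wooden moulds under the press weight

### The arm

A 6-joint arm with a two-finger parallel gripper is mounted at the origin on the work surface. World frame = base frame: x ahead of the robot, y to its left, z up, the work surface at z = 0. Lengths are in m, angles in rad, forces in N, time in s.
With the tool pointing down it reaches from about 0.35 to 0.775 m from the base axis. Payload 5.5 kg.
Tool frame: the origin (TCP) lies between the finger pads; the fingertips stand 22 mm ahead of it and the grasp point (between the pads) lies 3 mm ahead of it; z points along the fingers, y is the line along which they close (so a half turn about z gives the same grasp; the last joint's range is limited). The gripper opens to 85 mm and grips with 20 to 120 N. Pads are 22 mm wide; open, the fingers measure 114 mm over their backs; the gripper's body (76 mm by 85 mm) begins 54 mm behind the grasp point. The pads swing forward as they close: fully open they stand 13 mm farther back than shut.
Start: joints at [1.113, 0.313, 0.046, 1.304, 0, 1.431], TCP at [0.18, 0.546, 0.253] pointing down, gripper open.
Joint ranges: [-2.76, 2.76], [-0.86, 1.69], [-1.03, 1.26], [-2.2, 2.34], [-1.47, 1.5], [-3.14, 3.14]. Speed limits (rad/s): [2.57, 2.57, 3.14, 3.14, 3.14, 3.14].

### API

Orientations are given as a unit quaternion [w, x, y, z].
In Python, from workcell import env gives the robot as it stands.
- The arm moves only by the shell command python3 nudge.py 'ROWS' [OPENING] [FORCE]. ROWS is a JSON list of rows, 1 to 8 of them, each of 6 numbers: dx, dy, dz in m, then a rotation vector rx, ry, rz in rad; each row is the pose to reach, as a shift and turn from the pose commanded when the command began, along the tool's axes at that moment; what a row does not reach only later rows make up. A row lasts 1/8 s, in which the tool goes at most 0.0625 m and 0.188 rad, less where a joint would pass 70% of its speed; a pose out of reach is approached as far as the arm can. OPENING is the finger opening in m, set as the command begins (- or left out keeps the last). The fingers move at their own pace and stop on an object; FORCE is the grip in N (left out, the last holds). Time passes only in rows, so rows that do not move let the fingers close. It prints the time, the measured TCP pose, the force, the opening and the grip force at its end.
- env.get_state(): the state, without advancing time (a new reading comes with each control period).
- env.read_camera(name): name is "side" or "top" or "wrist"; returns a dict with "image" (400x640x3 uint8, red, green, blue), "K" (3x3 intrinsics, pixels), "R" (3x3) and "t" (3): a world point X has camera coordinates R X + t. Camera axes: x right, y down, z forward; pixel columns grow to the right and rows downward; lengths in m; the calibration is good to about 2 mm. A picture is of the moment at which its call begins. There is no depth.
- env.hand_in(): hands the job in; it is judged then, once.
The state is a dict: "clock": time; "joint_pos": joint angles; "qvel": joint speeds; "tau": joint torques, N m; "tcp_pos": TCP position; "orientation": TCP orientation; "wrist_force": force on the tool from outside, world axes, zero at the start; "ft_torque": the same for the moment, N m; "finger_gap": finger opening in m; "grip_force": force on a finger pad.
Only numpy, scipy, OpenCV 4.12 (cv2) and the standard library are available. Lean on these libraries where they do the work, as an engineer would, in place of code of your own. Each camera call takes 0.05 s, during which the arm holds its last target. There are 200 camera calls.

### The job

Put the wooden moulds away so that they stay flat overnight: on the steel plate, build one square, upright stack, lined up with the plate, from the bottom up: dark tray (grooves up), dark lid, light tray (grooves up), light lid, and the steel weight on top, standing upright and lying lengthwise like the moulds. Centre each piece on the one below, and leave the brass tube, the jar and the lighter where they are.

Things in the scene. Friction and masses are not known exactly. Their poses are not given: they have to be found in the camera images.
- dark_tray: Dark brown wooden mould tray: a block 130 x 56 x 24 mm (x, y, z) with three open grooves along x in its top (12 mm deep, about 12.5 mm wide; outer walls 5 mm), about 0.12 kg. Origin: centre of the underside; x along its length, z up. Lies flat on the table at the start, long side within 0.35 rad of world x.
- dark_lid: Dark brown wooden mould lid: a plain flat block 130 x 56 x 24 mm (x, y, z), no grooves, two small round brass inlays flush in its top near the ends, about 0.13 kg. Origin: centre of the underside; x along its length, z up. Lies flat on the table at the start, long side within 0.35 rad of world x.
- light_tray: Light wooden (floor of the grooves mid-brown) mould tray: a block 130 x 56 x 24 mm (x, y, z) with three open grooves along x in its top (12 mm deep, about 12.5 mm wide; outer walls 5 mm), about 0.12 kg. Origin: centre of the underside; x along its length, z up. Lies flat on the table at the start, long side within 0.35 rad of world x.
- light_lid: Light wooden mould lid: a plain flat block 130 x 56 x 24 mm (x, y, z), no grooves, two small round brass inlays flush in its top near the ends, about 0.13 kg. Origin: centre of the underside; x along its length, z up. Lies flat on the table at the start, long side within 0.35 rad of world x.
- weight: Press weight, about 0.7 kg: a dark steel slab 100 x 50 x 16 mm with an upright red grip rib along its middle, 60 mm long in x, 14 mm thick in y, rising from 16 to 50 mm above the underside. Take it by the rib. Origin: centre of the underside; x along its length, z up. Lies flat on the table at the start, long side within 0.35 rad of world x.
- plate: Fixed bare steel press plate on the table, 140 x 80 x 6 mm; the stack goes on it. Origin: centre of its underside (its top is 6 mm above it); x along its length, within 0.35 rad of world x, z up.
- cutter: Bystander: upright open brass cutter tube, 44 mm across, 50 mm high, beside the work. Origin: centre of the underside.
- jar: Bystander: small closed glass jar with a white cap, 60 mm across, 60 mm high, beside the work. Origin: centre of the underside.
- lighter: Bystander: blue and black table lighter lying flat, about 105 x 30 x 24 mm (long in x), beside the work. Origin: under the middle of the blue part.

How it is judged:
At the end, for the whole second after the job is handed in: On the plate, bottom to top: dark tray, dark lid, light tray, light lid, weight. Each rests on the one below (height within 4 mm), tilt under 0.06 rad, centres within 12 mm (tray on plate 15 mm), long sides parallel within 0.2 rad either way round; all at rest and released (horizontal distance between dark_tray and plate below 0.015 m and z of dark_tray in the frame of plate between 0.002 and 0.01 m and angle between the x axis of dark_tray and the x axis of plate, either way round below 0.2 rad and angle between each of dark_tray, dark_lid, light_tray, light_lid, weight's own z axis and vertical below 0.06 rad and linear speed of each of dark_tray, dark_lid, light_tray, light_lid, weight below 0.02 m/s and contact force between each of dark_tray, dark_lid, light_tray, light_lid, weight and the fingers below 0.1 N and horizontal distance between dark_lid and dark_tray below 0.012 m and z of dark_lid in the frame of dark_tray between 0.02 and 0.028 m and angle between the x axis of dark_lid and the x axis of dark_tray, either way round below 0.2 rad and horizontal distance between light_tray and dark_lid below 0.012 m and z of light_tray in the frame of dark_lid between 0.02 and 0.028 m and angle between the x axis of light_tray and the x axis of dark_lid, either way round below 0.2 rad and horizontal distance between light_lid and light_tray below 0.012 m and z of light_lid in the frame of light_tray between 0.02 and 0.028 m and angle between the x axis of light_lid and the x axis of light_tray, either way round below 0.2 rad and horizontal distance between weight and light_lid below 0.012 m and z of weight in the frame of light_lid between 0.02 and 0.028 m and angle between the x axis of weight and the x axis of light_lid, either way round below 0.2 rad); the robot touches nothing.
It fails at once if the brass cutter tube is pushed more than 30 mm from its place or tipped over (distance of cutter from where it was at the start of the episode above 0.03 m or angle between cutter's own z axis and vertical above 0.5 rad).
It fails at once if the glass jar is pushed more than 30 mm from its place or tipped over (distance of jar from where it was at the start of the episode above 0.03 m or angle between jar's own z axis and vertical above 0.5 rad).
It fails at once if the blue lighter is pushed more than 30 mm from its place or tipped over (distance of lighter from where it was at the start of the episode above 0.03 m or angle between lighter's own z axis and vertical above 0.5 rad).
It also fails if it takes over 144 s, if anything falls off the work surface, if the arm or the gripper's body presses on something with over 40 N, if the wrist force passes 120 N, or if a joint passes its speed limit or range.

## Working session

There is one attempt and no reset: what is moved stays moved. The work goes in short steps, Python scripts to look and compute and a shell command to move; the robot and the scene stay as the last step left them, time stands still between calls to the robot, and variables do not carry over. Pictures are saved under pics/ and viewed, at most 16 in all, crops included, and the job is handed in when it is done.

```bash
ls; mkdir -p pics; python3 - <<'E'
from workcell import env
import cv2
for n in("top","side"):
    r=env.read_camera(n); cv2.imwrite(f"pics/{n}0.png",r["image"][:,:,::-1]); print(n,r["K"],r["R"],r["t"])
s=env.get_state(); print(s)
E
```

```text
nudge.py
pics
workcell.py
top [[412.72573258   0.         320.73251126]
 [  0.         412.72573258 197.05241469]
 [  0.           0.           1.        ]] [[ 0.01000228 -0.99993141  0.0060931 ]
 [-0.9951091  -0.01055252 -0.09821671]
 [ 0.09827427 -0.0050809  -0.9951464 ]] [3.41886678e-04 5.22950888e-01 1.00516072e+00]
side [[435.43150886   0.         315.0261567 ]
 [  0.         435.43150886 202.67437392]
 [  0.           0.           1.        ]] [[ 0.99983147  0.01671146  0.00760044]
 [ 0.0171464  -0.70208469 -0.71188699]
 [-0.00656052  0.71189733 -0.70225291]] [-0.5183529   0.01099533  1.15035437]
{'clock': 0.1, 'joint_pos': array([ 1.11343251e+00,  3.13910223e-01,  4.50541574e-02,  1.30358462e+00,
       -1.70182118e-05,  1.43116497e+00]), 'qvel': array([ 0.00012744, -0.00147927,  0.00215018,  0.00138262,  0.00103288,
       -0.00044936]), 'tau': array([ 2.51975485e-03, -4.81726599e+01,  2.99244153e+01,  1.27897435e-02,
       -9.34541208e-05, -1.02375648e-05]), 'tcp_pos': array([0.17947584, 0.54581756, 0.25249087]), 'orientation': array([-2.33656847e-04,  1.58198758e-01,  9.87406946e-01, -7.88322585e-04]), 'wrist_force': array([-0.56891715, -0.34391308,  0.756845  ]), 'ft_torque': array([-0.01479413, -0.02998827,  0.04248909]), 'grip_force': 0.0, 'finger_gap': 0.08530133542215074}
```

View pics/top0.png

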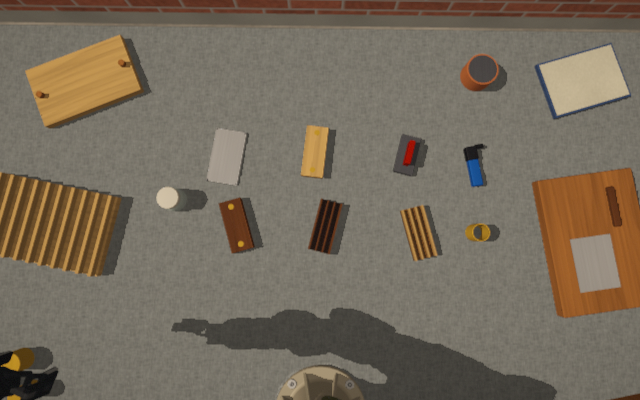

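View pics/side0.png

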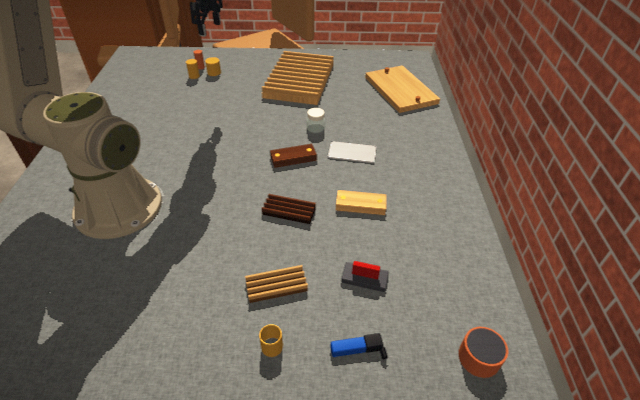

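The top view shows: plate (227,157), light lid (315,152), weight (408,154), dark lid (237,226), dark tray (326,226), light tray (419,232), and bystanders jar (170,198), lighter (474,165) and cutter (479,233). The side view shows the same layout, with the plate at (352,152), light lid at (361,203) and weight at (366,274).

```bash
cat > h.py <<'E'
import cv2, numpy as np
from workcell import env
from scipy.spatial.transform import Rotation as Rot
def ray(r,px):
    px=np.atleast_2d(np.asarray(px,float))
    d=(np.c_[px,np.ones(len(px))]@np.linalg.inv(r["K"]).T)@r["R"]
    return -r["R"].T@r["t"], d/np.linalg.norm(d,axis=1)[:,None]
def onplane(r,px,z):
    c,d=ray(r,px); return (c+d*((z-c[2])/d[:,2])[:,None])[:,:2]
def proj(r,X):
    p=r["K"]@(r["R"]@np.asarray(X,float)+r["t"]); return p[:2]/p[2]
def tri(ra,pa,rb,pb):
    ca,da=ray(ra,pa); cb,db=ray(rb,pb); da,db=da[0],db[0]
    s=np.linalg.lstsq(np.c_[da,-db],cb-ca,rcond=None)[0]
    A,B=ca+s[0]*da,cb+s[1]*db
    return (A+B)/2,np.linalg.norm(A-B)
def rect(P):
    """centre, long, short, angle of long side vs x"""
    (c,(w,h),a)=cv2.minAreaRect(np.float32(P*1000))
    if w<h: w,h,a=h,w,a+90
    a=(a+90)%180-90
    return np.round(c,1),round(w,1),round(h,1),round(np.radians(a),3)
def tool():
    s=env.get_state(); q=s["orientation"]; return s["tcp_pos"],Rot.from_quat([*q[1:],q[0]]),s
E
python3 - <<'E'
from h import *
T,S=cv2.imread("pics/top0.png"),cv2.imread("pics/side0.png")
r=env.read_camera("top"); s=env.read_camera("side"); w=env.read_camera("wrist")
cv2.imwrite("pics/w0.png",w["image"][:,:,::-1]); print("wristcam",-w["R"].T@w["t"],w["R"],w["K"][0])
cs={"plate":((227,157),(352,152)),"llid":((315,152),(361,203)),"weight":((408,154),(366,274)),"dlid":((237,226),(293,156)),"dtray":((326,226),(289,209)),"ltray":((419,232),(276,284))}
for k,(a,b) in cs.items():
    X,e=tri(r,a,s,b); print(k,X.round(3),round(e,4))
for k,a in {"jar":(170,198),"cut":(479,233),"lighter":(474,167)}.items(): print(k,onplane(r,a,.03).round(3))
cv2.imwrite("pics/crop.png",cv2.resize(T[110:270,190:500],None,fx=2.5,fy=2.5,interpolation=2))
E
```

```text
wristcam [0.09991072 0.57202225 0.3737837 ] [[ 0.31234717  0.94996573 -0.00209006]
 [ 0.8989371  -0.2948562   0.3239937 ]
 [ 0.30716664 -0.10307735 -0.94605693]] [346.55227072   0.         317.89801617]
plate [0.626 0.248 0.002] 0.0001
llid [0.64  0.021 0.009] 0.0006
weight [ 0.636 -0.215  0.018] 0.0004
dlid [0.449 0.216 0.008] 0.0001
dtray [ 0.451 -0.008  0.011] 0.0006
ltray [ 0.437 -0.243  0.012] 0.0029
jar [[0.516 0.38 ]]
cut [[ 0.437 -0.386]]
lighter [[ 0.602 -0.378]]
```

View pics/crop.png

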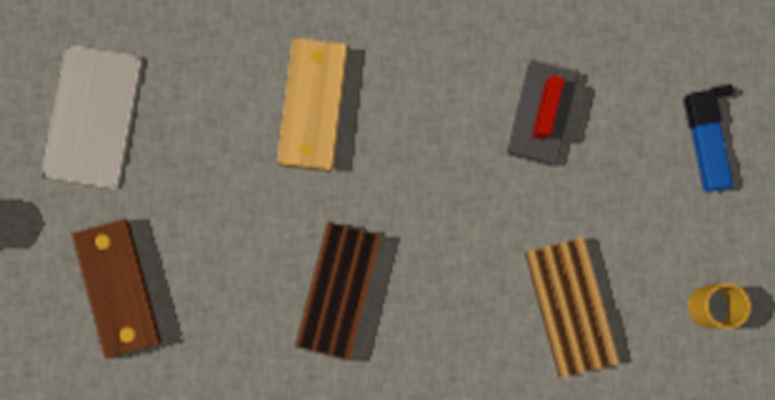

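View pics/w0.png

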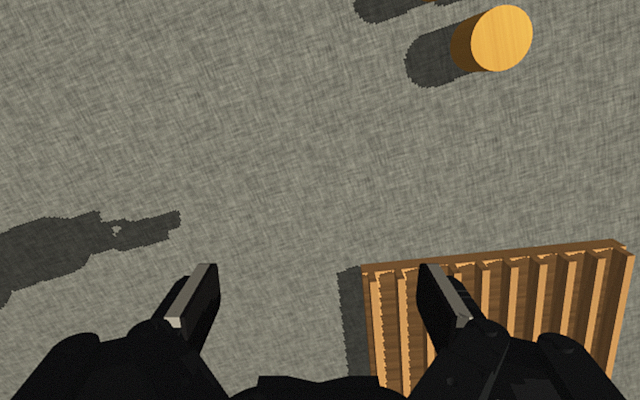

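The crop shows that the pieces lie clear of each other, with shadows on their right. The wrist view shows the open fingers at the bottom, about (195,290) and (445,290), and no pieces of the task yet.

```bash
cat >> h.py <<'E'
def masks(img):
    hsv=cv2.cvtColor(img,cv2.COLOR_RGB2HSV); H,Sa,V=[hsv[...,i].astype(int) for i in range(3)]
    wood=(Sa>95)&(H<30)
    m={"wood":wood,"red":(Sa>180)&((H<6)|(H>174))&(V>90),"plate":(V>140)&(Sa<60)}
    return {k:cv2.morphologyEx(v.astype(np.uint8)*255,cv2.MORPH_CLOSE,np.ones((5,5))) for k,v in m.items()}
def blob(m,px,mina=60):
    """contour nearest to / containing px"""
    cs=[c for c in cv2.findContours(m,cv2.RETR_EXTERNAL,cv2.CHAIN_APPROX_NONE)[0] if cv2.contourArea(c)>mina]
    c=max(cs,key=lambda c:cv2.pointPolygonTest(c,tuple(map(float,px)),True)); return c[:,0,:]
E
python3 - <<'E'
from h import *
r=env.read_camera("top"); m=masks(r["image"])
for k,px,mk,z in [("plate",(227,157),"plate",.006),("llid",(315,152),"wood",.024),("rib",(408,154),"red",.05),("dlid",(237,226),"wood",.024),("dtray",(326,226),"wood",.024),("ltray",(419,232),"wood",.024)]:
    print(k,*rect(onplane(r,blob(m[mk],px),z)))
p,R,s=tool(); print(p,R.as_matrix().round(3),s["clock"])
E
```

```text
plate [628.5 250.6] 140.6 79.5 -0.152
llid [639.8  22.7] 131.7 57.6 -0.11
rib [ 633.4 -210.9] 63.6 17.3 -0.252
dlid [451.7 215. ] 129.4 58.7 0.289
dtray [452.1  -5.4] 129.2 55.9 -0.246
ltray [ 436.6 -238.1] 130.5 62.0 0.259
[0.17962581 0.5460688  0.25297318] [[-0.95   0.312 -0.   ]
 [ 0.312  0.95  -0.001]
 [ 0.    -0.001 -1.   ]] 0.3
```

```bash
cat >> h.py <<'E'
def plan(x,y,z,yaw):
    """shift and turn in tool axes to put the TCP at x,y,z, pointing down, tool -x at yaw"""
    p,R,s=tool()
    G=Rot.from_matrix(np.c_[[-np.cos(yaw),-np.sin(yaw),0],[-np.sin(yaw),np.cos(yaw),0],[0,0,-1]])
    d=R.inv().apply(np.array([x,y,z])-p); v=(R.inv()*G).as_rotvec()
    print("plan",d.round(4),v.round(3),"rows>=",round(max(np.linalg.norm(d)/.0625,np.linalg.norm(v)/.188),1),"t",s["clock"])
E
python3 -c "
from h import *
plan(.6285,.2506,.25,-.152)"
```

```text
plan [-0.5187 -0.1404  0.003 ] [-0.001 -0.    -0.166] rows>= 8.6 t 0.3
```

```bash
R='[-0.519,-0.14,0.003,0,0,-0.166]'; python3 nudge.py '[[-0.06,-0.016,0,0,0,-0.02],[-0.12,-0.032,0,0,0,-0.04],[-0.18,-0.048,0,0,0,-0.06],[-0.24,-0.065,0,0,0,-0.08],[-0.30,-0.081,0,0,0,-0.1],[-0.36,-0.097,0,0,0,-0.12],[-0.42,-0.113,0,0,0,-0.14],[-0.48,-0.13,0.003,0,0,-0.166]]' 0.085; python3 nudge.py '[[-0.039,-0.01,0,0,0,0],[-0.039,-0.01,0,0,0,0],[-0.039,-0.01,0,0,0,0]]'; python3 - <<'E'
from h import *
plan(.6285,.2506,.25,-.152)
r=env.read_camera("wrist"); cv2.imwrite("pics/w1.png",r["image"][:,:,::-1])
m=masks(r["image"]); px=proj(r,[.6285,.2506,.006]); print(px)
print("plate",rect(onplane(r,blob(m["plate"],px),.006)))
E
```

```text
clock: 1.3
tcp_pos: [0.5968, 0.2715, 0.2506]
orientation: [0.0, 0.075, 0.997, 0.0]
wrist_force: [0.3, 1.0, 0.5]
finger_gap: 0.0851
grip_force: 0.0
clock: 1.68
tcp_pos: [0.6316, 0.257, 0.2498]
orientation: [-0.001, 0.076, 0.997, -0.0]
wrist_force: [-0.8, 0.3, 0.3]
finger_gap: 0.0849
grip_force: 0.0
plan [ 0.0021 -0.0068 -0.0002] [-0.    -0.001  0.   ] rows>= 0.1 t 1.675
[312.09638739 157.20700868]
plate (array([628.3, 247.9]), 140.5, 90.7, np.float64(-0.152))
```

View pics/w1.png

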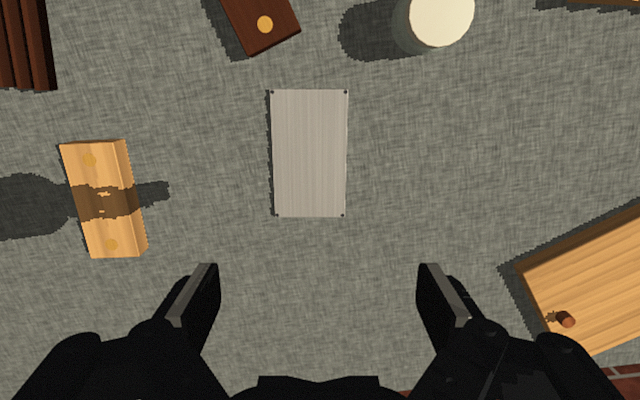

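The wrist view shows the plate at (310,153), corners at about (271,90), (347,91), (344,215) and (277,215), all four inset rivets visible, and the light lid at (105,200).

```bash
cat >> h.py <<'E'
def clean(m,n=7): return cv2.morphologyEx(m,cv2.MORPH_OPEN,np.ones((n,n)))
def cen(c): M=cv2.moments(c); return M["m10"]/M["m00"],M["m01"]/M["m00"]
def look(k,mk,xy,z):
    """rect from the wrist view at height z, height by triangulation of the blob centres with the top view"""
    w=env.read_camera("wrist"); t=env.read_camera("top"); X=[*xy,z]
    a=blob(clean(masks(w["image"])[mk]),proj(w,X)); b=blob(masks(t["image"])[mk],proj(t,X))
    P,e=tri(w,cen(a),t,cen(b))
    print(k,"wrist",*rect(onplane(w,a,z)),"| top",*rect(onplane(t,b,z)),"| tri",P.round(4),round(e,4)); return w
E
python3 - <<'E'
from h import *
look("plate","plate",(.6285,.2506),.006)
plan(.452,-.0054,.22,-.246)
E
```

```text
plate wrist [627.9 247.7] 138.6 80.0 -0.153 | top [495.6  24.7] 756.5 679.7 -1.394 | tri [0.5494 0.1457 0.037 ] 0.2477
plan [ 0.1376 -0.2872  0.0307] [ 0.    -0.     0.096] rows>= 5.1 t 1.825
```

```bash
sed -i 's/^    P,e=tri/    P,e=tri/; s/t=env.read_camera("top"); X/t=env.read_camera("top"); t["image"]=cv2.imread("pics\/top0.png")[:,:,::-1].copy(); X/' h.py
python3 nudge.py '[[0.028,-0.058,0.006,0,0,0.02],[0.055,-0.115,0.012,0,0,0.04],[0.083,-0.172,0.018,0,0,0.06],[0.11,-0.23,0.024,0,0,0.08],[0.138,-0.287,0.03,0,0,0.096],[0.138,-0.287,0.03,0,0,0.096],[0.138,-0.287,0.03,0,0,0.096]]'; python3 - <<'E'
from h import *
r=look("dtray","wood",(.452,-.0054),.024); cv2.imwrite("pics/w2.png",r["image"][:,:,::-1])
plan(.452,-.0054,.12,-.246)
E
```

```text
clock: 2.7
tcp_pos: [0.4523, -0.0055, 0.221]
orientation: [0.001, 0.124, 0.992, 0.0]
wrist_force: [-0.4, -0.2, 0.6]
finger_gap: 0.0847
grip_force: 0.0
dtray wrist [447.3  -6.9] 123.5 56.1 -0.245 | top [452.1  -5.6] 128.8 56.2 -0.242 | tri [ 0.4524 -0.0072 -0.0186] 0.0025
plan [ 0.0012 -0.0009  0.1009] [ 0.001  0.002 -0.   ] rows>= 1.6 t 2.8
```

View pics/w2.png

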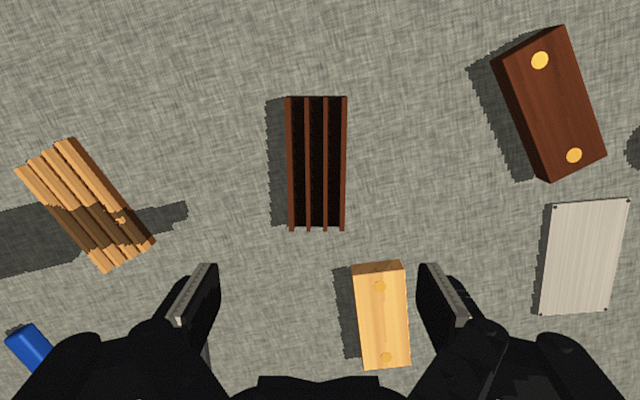

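The wrist view shows the dark tray upright in the image, with corners at about (288,96), (347,96), (345,230) and (289,230). My mask dropped its far end, so I'll use the corners.

```bash
python3 - <<'E'
from h import *
w=env.read_camera("wrist"); t=env.read_camera("top"); s=env.read_camera("side")
C=[(287,96),(347.5,96),(345.5,230.5),(288.5,230.5)]
print(rect(onplane(w,C,.024)))
I=cv2.imread("pics/top0.png")[:,:,::-1].copy(); J=cv2.imread("pics/side0.png")[:,:,::-1].copy()
b=cv2.minAreaRect(blob(masks(I)["wood"],(326,226)).astype(np.float32))[0]
def dc(C): # crossing of diagonals
    h=[[*p,1] for p in C]; x=np.cross(np.cross(h[0],h[2]),np.cross(h[1],h[3])); return x[:2]/x[2]
print("w-top",tri(w,dc(C),t,b)); 
c=blob(masks(J)["wood"],(289,209)); print("side rect",cv2.boxPoints(cv2.minAreaRect(c.astype(np.float32))).round())
print([proj(s,[*p,z]).round(1) for z in(0,.024) for p in onplane(w,C,.024)])
plan(.4505,-.0065,.028,-.246)
E
```

```text
(array([451. ,  -5.7]), 130.2, 57.3, np.float64(-0.246))
w-top (array([ 0.45215903, -0.00581211,  0.01019218]), np.float64(9.988670659118653e-05))
side rect [[261. 214.]
 [265. 192.]
 [316. 202.]
 [311. 224.]]
[array([262.4, 213.5]), array([269.2, 199.8]), array([316.1, 208.6]), array([310.3, 224. ]), array([261.7, 207.1]), array([268.6, 193.3]), array([316.1, 202.1]), array([310.3, 217.5])]
plan [ 0.0022 -0.0023  0.1924] [0. 0. 0.] rows>= 3.1 t 2.95
```

```bash
python3 nudge.py '[[0.002,-0.0016,0.06,0,0,0],[0.002,-0.0016,0.12,0,0,0],[0.002,-0.0016,0.16,0,0,0],[0.002,-0.0016,0.18,0,0,0],[0.002,-0.0016,0.192,0,0,0],[0.002,-0.0016,0.192,0,0,0],[0.002,-0.0016,0.192,0,0,0]]'; python3 nudge.py '[[0,0,0,0,0,0],[0,0,0,0,0,0],[0,0,0,0,0,0],[0,0,0,0,0,0],[0,0,0,0,0,0],[0,0,0,0,0,0]]' 0.04 30
```

```text
clock: 3.82
tcp_pos: [0.4509, -0.0069, 0.0291]
orientation: [0.001, 0.123, 0.992, 0.0]
wrist_force: [-0.2, 0.1, -0.2]
finger_gap: 0.0852
grip_force: 0.0
clock: 4.58
tcp_pos: [0.4506, -0.007, 0.0292]
orientation: [0.001, 0.124, 0.992, 0.0]
wrist_force: [0.1, 0.5, 6.7]
finger_gap: 0.0551
grip_force: 31.8
```

```bash
python3 nudge.py '[[0,0,-0.03,0,0,0],[0,0,-0.06,0,0,0],[0,0,-0.09,0,0,0],[0,0,-0.09,0,0,0]]'; python3 -c "
from h import *
plan(.628,.249,.12,-.152)"
```

```text
clock: 5.08
tcp_pos: [0.4516, -0.0073, 0.1204]
orientation: [0.002, 0.124, 0.992, -0.0]
wrist_force: [-0.2, -0.2, -1.0]
finger_gap: 0.0549
grip_force: 33.4
plan [-0.1081  0.2917  0.001 ] [ 0.     0.005 -0.096] rows>= 5.0 t 5.075
```

```bash
python3 nudge.py '[[-0.018,0.049,0,0,0,-0.016],[-0.036,0.097,0,0,0,-0.032],[-0.054,0.146,0,0,0,-0.048],[-0.072,0.195,0,0,0,-0.064],[-0.09,0.243,0,0,0,-0.08],[-0.108,0.2917,0,0,0,-0.096],[-0.108,0.2917,0,0,0,-0.096],[-0.108,0.2917,0,0,0,-0.096]]';python3 -c "
from h import *
plan(.628,.249,.037,-.152)
w=env.read_camera('wrist'); cv2.imwrite('pics/w3.png',w['image'][:,:,::-1])"
```

```text
clock: 6.08
tcp_pos: [0.6249, 0.249, 0.1163]
orientation: [-0.002, 0.076, 0.997, -0.001]
wrist_force: [-0.1, -0.9, -1.6]
finger_gap: 0.0555
grip_force: 33.3
plan [-0.0033  0.0006  0.0793] [-0.002 -0.003  0.   ] rows>= 1.3 t 6.075
```

View pics/w3.png

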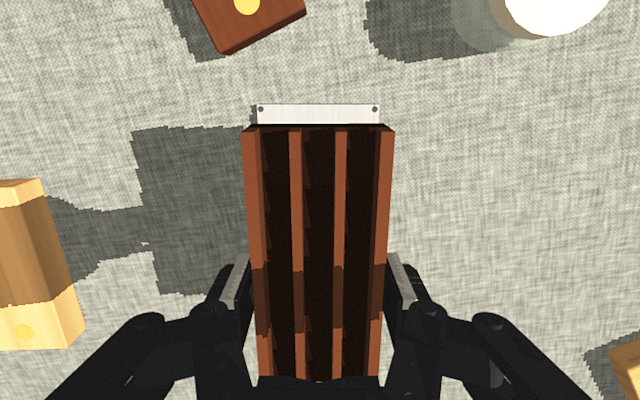

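The tray is held squarely between the pads, with grooves up and the plate's near edge at (318,115).

```bash
python3 nudge.py '[[-0.002,0.0005,0.03,0,0,0],[-0.002,0.0005,0.055,0,0,0],[-0.002,0.0005,0.072,0,0,0],[-0.002,0.0005,0.076,0,0,0],[-0.002,0.0005,0.079,0,0,0],[-0.002,0.0005,0.079,0,0,0],[-0.002,0.0005,0.079,0,0,0]]';python3 -c "
from h import *
plan(.628,.249,.0352,-.152)"
```

```text
clock: 7.0
tcp_pos: [0.6288, 0.2498, 0.0402]
orientation: [0.001, 0.076, 0.997, 0.0]
wrist_force: [-0.3, -0.5, -1.2]
finger_gap: 0.0549
grip_force: 33.3
plan [ 0.0006 -0.0009  0.005 ] [0.001 0.001 0.   ] rows>= 0.1 t 7.0
```

```bash
python3 nudge.py '[[0,0,0.002,0,0,0],[0,0,0.004,0,0,0],[0,0,0.004,0,0,0],[0,0,0.004,0,0,0]]'
```

```text
clock: 7.5
tcp_pos: [0.6283, 0.2496, 0.0353]
orientation: [0.0, 0.076, 0.997, 0.0]
wrist_force: [-0.5, -0.3, -1.1]
finger_gap: 0.0553
grip_force: 33.4
```

```bash
python3 nudge.py '[[0,0,0.001,0,0,0],[0,0,0.002,0,0,0],[0,0,0.002,0,0,0],[0,0,0.002,0,0,0]]'
```

```text
clock: 8.0
tcp_pos: [0.6283, 0.2497, 0.0352]
orientation: [0.001, 0.076, 0.997, 0.0]
wrist_force: [-3.0, -0.4, 10.6]
finger_gap: 0.0551
grip_force: 34.5
```

Contact. Release, rise and go to the dark lid.

```bash
python3 nudge.py '[[0,0,0,0,0,0],[0,0,0,0,0,0],[0,0,0,0,0,0],[0,0,-0.03,0,0,0],[0,0,-0.08,0,0,0],[0,0,-0.14,0,0,0],[0,0,-0.18,0,0,0],[0,0,-0.18,0,0,0]]' 0.085;python3 -c "
from h import *
plan(.4517,.215,.22,.289)"
```

```text
clock: 9.0
tcp_pos: [0.6304, 0.2502, 0.218]
orientation: [0.004, 0.076, 0.997, 0.001]
wrist_force: [-0.3, -0.0, -1.1]
finger_gap: 0.0849
grip_force: 0.0
plan [ 0.1713 -0.0618 -0.0035] [ 0.002  0.008 -0.441] rows>= 2.9 t 9.0
```

```bash
python3 -c "
from h import *
w=env.read_camera('wrist'); cv2.imwrite('pics/w4.png',w['image'][:,:,::-1])
m=cv2.morphologyEx(masks(w['image'])['wood'],cv2.MORPH_CLOSE,np.ones((15,15)))
print(rect(onplane(w,blob(m,proj(w,[.628,.249,.03])),.030)))
"
python3 nudge.py '[[0.042,-0.0155,0,0,0,-0.11],[0.085,-0.031,0,0,0,-0.22],[0.128,-0.0465,0,0,0,-0.33],[0.1713,-0.062,-0.002,0,0,-0.441],[0.1713,-0.062,-0.002,0,0,-0.441],[0.1713,-0.062,-0.002,0,0,-0.441],[0.1713,-0.062,-0.002,0,0,-0.441]]'; python3 - <<'E'
from h import *
w=look("dlid","wood",(.4517,.215),.024); cv2.imwrite("pics/w5.png",w["image"][:,:,::-1])
E
python3 -c "
import cv2,numpy as np
cv2.imwrite('pics/v45.png',cv2.resize(np.hstack([cv2.imread('pics/w4.png'),cv2.imread('pics/w5.png')]),(800,250),interpolation=3))"
```

```text
(array([628., 249.]), 130.5, 56.0, np.float64(-0.148))
clock: 9.93
tcp_pos: [0.4505, 0.2143, 0.2148]
orientation: [-0.0, -0.144, 0.99, 0.0]
wrist_force: [0.0, -0.6, -0.1]
finger_gap: 0.0851
grip_force: 0.0
dlid wrist [450.  214.4] 130.0 55.3 0.29 | top [451.7 215. ] 129.4 58.6 0.289 | tri [0.4503 0.2164 0.0052] 0.0053
```

View pics/v45.png

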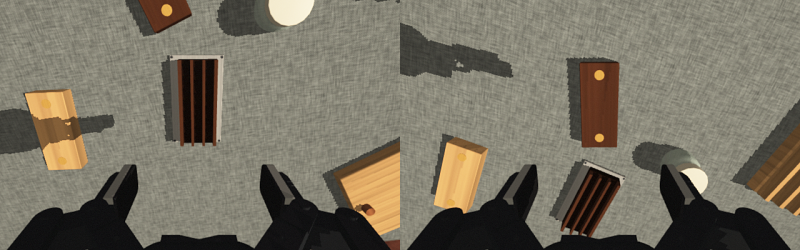

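Left half: the tray sits centred on the plate (image (197,100)), plate edges even on both sides. Right half: the dark lid is below the gripper at (199,103), with inlays at (199,75) and (199,138). I'll check its height with the inlays against the side view.

```bash
python3 - <<'E'
from h import *
w=env.read_camera("wrist"); s=env.read_camera("side")
def inl(r,I,X,n=2):
    h=cv2.cvtColor(I,cv2.COLOR_RGB2HSV); m=((h[...,0]>17)&(h[...,0]<30)&(h[...,1]>120)&(h[...,2]>140)).astype(np.uint8)
    N,_,st,c=cv2.connectedComponentsWithStats(m); u=proj(r,X); k=[i for i in range(1,N) if st[i,4]>8 and st[i,4]<2000 and np.linalg.norm(c[i]-u)<90]
    return sorted([tuple(c[i].round(1)) for i in k],key=lambda q:np.linalg.norm(q-u))[:2]
J=cv2.imread("pics/side0.png")[:,:,::-1].copy(); X=[.45,.2144,.024]
a,b=inl(w,w["image"],X),inl(s,J,X); print(a,b)
for p in a:
    for q in b:
        P,e=tri(w,p,s,q)
        if e<.02: print(P.round(4),round(e,4))
plan(.450,.2144,.031,.29)
E
```

```text
[(np.float64(318.6), np.float64(220.2)), (np.float64(318.3), np.float64(120.0))] [(np.float64(308.7), np.float64(149.2)), (np.float64(277.0), np.float64(154.5))]
[0.496  0.2282 0.0254] 0.0007
[0.4042 0.2006 0.0253] 0.001
plan [1.00e-04 2.00e-04 1.84e-01] [ 0.    -0.    -0.001] rows>= 2.9 t 10.125
```

```bash
python3 nudge.py '[[0,0,0.06,0,0,0],[0,0,0.12,0,0,0],[0,0,0.155,0,0,0],[0,0,0.175,0,0,0],[0,0,0.184,0,0,0],[0,0,0.184,0,0,0],[0,0,0.184,0,0,0]]'; python3 nudge.py '[[0,0,0,0,0,0],[0,0,0,0,0,0],[0,0,0,0,0,0],[0,0,0,0,0,0],[0,0,0,0,0,0],[0,0,0,0,0,0]]' 0.04 30;  python3 nudge.py '[[0,0,-0.03,0,0,0],[0,0,-0.06,0,0,0],[0,0,-0.09,0,0,0],[0,0,-0.09,0,0,0]]'; python3 -c "
from h import *
plan(.628,.249,.12,-.15)"
```

```text
clock: 11.0
tcp_pos: [0.4505, 0.2145, 0.0323]
orientation: [0.001, -0.144, 0.99, 0.0]
wrist_force: [-0.4, 0.5, -0.2]
finger_gap: 0.0849
grip_force: 0.0
clock: 11.75
tcp_pos: [0.4501, 0.2144, 0.0322]
orientation: [0.001, -0.144, 0.99, 0.0]
wrist_force: [-0.7, -0.6, 5.0]
finger_gap: 0.0547
grip_force: 31.8
clock: 12.25
tcp_pos: [0.4512, 0.2147, 0.1234]
orientation: [0.002, -0.144, 0.99, 0.0]
wrist_force: [0.1, -0.3, -1.4]
finger_gap: 0.0549
grip_force: 33.6
plan [-0.1792 -0.0176  0.0042] [0.001 0.005 0.439] rows>= 2.9 t 12.25
```

```bash
python3 nudge.py '[[-0.045,-0.0045,0,0,0,0.11],[-0.09,-0.009,0,0,0,0.22],[-0.135,-0.0135,0,0,0,0.33],[-0.179,-0.0176,0,0,0,0.439],[-0.179,-0.0176,0,0,0,0.439],[-0.179,-0.0176,0,0,0,0.439],[-0.179,-0.0176,0,0,0,0.439]]';python3 -c "
from h import *
plan(.628,.249,.066,-.15)"
```

```text
clock: 13.12
tcp_pos: [0.6246, 0.2482, 0.1207]
orientation: [-0.001, 0.075, 0.997, -0.0]
wrist_force: [0.3, 1.2, -0.3]
finger_gap: 0.0553
grip_force: 33.5
plan [-0.0033  0.0013  0.0547] [-0.001 -0.002  0.001] rows>= 0.9 t 13.125
```

```bash
python3 nudge.py '[[-0.001,0.0008,0.02,0,0,0],[-0.001,0.0008,0.04,0,0,0],[-0.001,0.0008,0.05,0,0,0],[-0.001,0.0008,0.052,0,0,0],[-0.001,0.0008,0.053,0,0,0],[-0.001,0.0008,0.053,0,0,0],[-0.001,0.0008,0.053,0,0,0]]';python3 -c "
from h import *
plan(.628,.249,.062,-.15)"
```

```text
clock: 14.0
tcp_pos: [0.6276, 0.2491, 0.069]
orientation: [0.001, 0.075, 0.997, 0.0]
wrist_force: [0.6, -1.2, -1.9]
finger_gap: 0.0552
grip_force: 33.5
plan [-0.0004 -0.0001  0.007 ] [0.001 0.001 0.   ] rows>= 0.1 t 14.0
```

```bash
python3 nudge.py '[[0,0,0.003,0,0,0],[0,0,0.005,0,0,0],[0,0,0.006,0,0,0],[0,0,0.006,0,0,0],[0,0,0.006,0,0,0]]'; python3 nudge.py '[[0,0,0.001,0,0,0],[0,0,0.002,0,0,0],[0,0,0.002,0,0,0]]'
```

```text
clock: 14.62
tcp_pos: [0.6272, 0.249, 0.0623]
orientation: [0.0, 0.075, 0.997, 0.0]
wrist_force: [-1.1, 0.0, -1.2]
finger_gap: 0.0551
grip_force: 33.6
clock: 15.0
tcp_pos: [0.6273, 0.249, 0.0623]
orientation: [0.001, 0.075, 0.997, 0.0]
wrist_force: [-4.5, -0.6, 8.7]
finger_gap: 0.055
grip_force: 34.7
```

```bash
python3 nudge.py '[[0,0,0,0,0,0],[0,0,0,0,0,0],[0,0,0,0,0,0],[0,0,-0.03,0,0,0],[0,0,-0.08,0,0,0],[0,0,-0.13,0,0,0],[0,0,-0.16,0,0,0],[0,0,-0.16,0,0,0]]' 0.085;python3 -c "
from h import *
w=env.read_camera('wrist'); cv2.imwrite('pics/w6.png',w['image'][:,:,::-1])
print(rect(onplane(w,blob(masks(w['image'])['wood'],proj(w,[.628,.249,.054])),.054)))
plan(.4366,-.2381,.22,.259)"
```

```text
clock: 16.0
tcp_pos: [0.6289, 0.2495, 0.2236]
orientation: [0.003, 0.075, 0.997, 0.001]
wrist_force: [1.4, 0.4, 0.5]
finger_gap: 0.0853
grip_force: 0.0
(array([626.7, 248.7]), 130.3, 55.5, np.float64(-0.147))
plan [ 1.165e-01 -5.104e-01  4.000e-04] [ 0.001  0.003 -0.409] rows>= 8.4 t 16.05
```

```bash
python3 nudge.py '[[0.013,-0.057,0,0,0,-0.045],[0.026,-0.113,0,0,0,-0.09],[0.039,-0.17,0,0,0,-0.136],[0.052,-0.227,0,0,0,-0.18],[0.065,-0.284,0,0,0,-0.227],[0.078,-0.34,0,0,0,-0.273],[0.091,-0.397,0,0,0,-0.318],[0.104,-0.454,0,0,0,-0.363]]'; python3 -c "
from h import *
plan(.4366,-.2381,.22,.259)"
```

```text
clock: 17.05
tcp_pos: [0.4549, -0.1855, 0.2184]
orientation: [-0.001, -0.107, 0.994, 0.001]
wrist_force: [1.0, -1.0, -0.7]
finger_gap: 0.0849
grip_force: 0.0
plan [ 0.0291 -0.0475 -0.0016] [ 0.002 -0.002 -0.044] rows>= 0.9 t 17.05
```

```bash
python3 nudge.py '[[0.029,-0.0475,0,0,0,-0.044],[0.029,-0.0475,0,0,0,-0.044],[0.029,-0.0475,0,0,0,-0.044],[0.029,-0.0475,0,0,0,-0.044]]'; python3 - <<'E'
from h import *
w=look("ltray","wood",(.4366,-.2381),.024); cv2.imwrite("pics/w7.png",w["image"][:,:,::-1])
m=cv2.morphologyEx(masks(w['image'])['wood'],cv2.MORPH_CLOSE,np.ones((15,15)))
print(rect(onplane(w,blob(m,proj(w,[.4366,-.2381,.024])),.024)))
plan(.4366,-.2381,.031,.259)
E
```

```text
clock: 17.55
tcp_pos: [0.4384, -0.2355, 0.2196]
orientation: [-0.0, -0.129, 0.992, 0.001]
wrist_force: [-0.3, 0.6, 0.0]
finger_gap: 0.0851
grip_force: 0.0
ltray wrist [ 433.7 -242.8] 124.5 56.5 0.261 | top [ 436.6 -238.1] 130.8 61.8 0.263 | tri [ 0.4359 -0.2438 -0.0032] 0.0028
(array([ 436.3, -242.1]), 129.9, 56.7, np.float64(0.26))
plan [ 0.0026 -0.002   0.189 ] [ 0.001 -0.     0.   ] rows>= 3.0 t 17.65
```

View pics/w7.png

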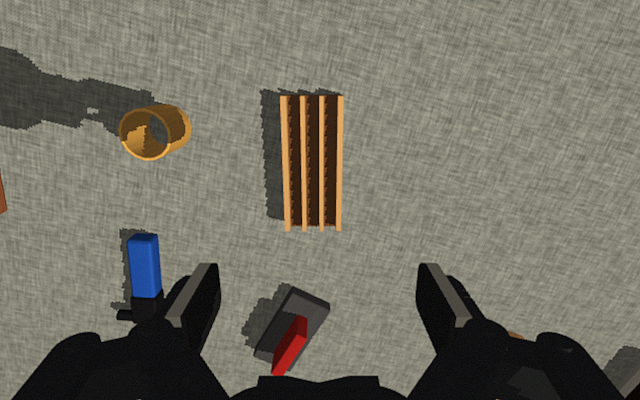

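The wrist view shows the light tray at (313,162), corners (281,95), (343,96), (341,231) and (285,231). The cutter at (155,130) is well clear.

```bash
python3 - <<'E'
from h import *
w=env.read_camera("wrist"); s=env.read_camera("side")
J=cv2.imread("pics/side0.png")[:,:,::-1].copy()
c=blob(masks(J)["wood"],(276,284)); 
# image corners of side view: near-top = outermost
for name,q,p in [("baseend,+y",c[np.argmin(c@[1,1])],(343,96)),("farend,+y",c[np.argmin(c@[-1,1])],(341,231))]:
    P,e=tri(w,p,s,q); print(name,q,P.round(4),round(e,4))
plan(.4363,-.242,.031,.26)
E
```

```text
baseend,+y [245 276] [ 0.3673 -0.232   0.025 ] 0.0008
farend,+y [302 266] [ 0.493  -0.1979  0.0215] 0.003
plan [ 0.0039 -0.0053  0.1892] [ 0.     0.    -0.001] rows>= 3.0 t 17.75
```

```bash
python3 nudge.py '[[0.0037,-0.005,0.06,0,0,0],[0.0037,-0.005,0.12,0,0,0],[0.0037,-0.005,0.16,0,0,0],[0.0037,-0.005,0.178,0,0,0],[0.0037,-0.005,0.188,0,0,0],[0.0037,-0.005,0.188,0,0,0],[0.0037,-0.005,0.188,0,0,0]]'; python3 nudge.py '[[0,0,0,0,0,0],[0,0,0,0,0,0],[0,0,0,0,0,0],[0,0,0,0,0,0],[0,0,0,0,0,0],[0,0,0,0,0,0]]' 0.04 30;  python3 nudge.py '[[0,0,-0.03,0,0,0],[0,0,-0.06,0,0,0],[0,0,-0.1,0,0,0],[0,0,-0.12,0,0,0],[0,0,-0.12,0,0,0]]'; python3 -c "
from h import *
plan(.628,.249,.15,-.148)"
```

```text
clock: 18.62
tcp_pos: [0.4369, -0.2431, 0.0333]
orientation: [0.001, -0.128, 0.992, -0.001]
wrist_force: [0.3, 0.0, -0.3]
finger_gap: 0.0851
grip_force: 0.0
clock: 19.38
tcp_pos: [0.4365, -0.2431, 0.0331]
orientation: [0.001, -0.128, 0.992, -0.0]
wrist_force: [-1.0, 0.5, 6.1]
finger_gap: 0.0552
grip_force: 31.7
clock: 20.0
tcp_pos: [0.437, -0.2435, 0.1538]
orientation: [0.001, -0.128, 0.992, -0.001]
wrist_force: [0.4, -0.9, -1.5]
finger_gap: 0.0553
grip_force: 33.1
plan [-0.31    0.4277  0.0032] [-0.002  0.003  0.405] rows>= 8.5 t 20.0
```

```bash
python3 nudge.py '[[-0.034,0.047,0,0,0,0.045],[-0.068,0.094,0,0,0,0.09],[-0.102,0.141,0,0,0,0.134],[-0.136,0.188,0,0,0,0.179],[-0.17,0.235,0,0,0,0.223],[-0.204,0.282,0,0,0,0.268],[-0.238,0.329,0,0,0,0.312],[-0.272,0.376,0,0,0,0.357]]'; python3 -c "
from h import *
plan(.628,.249,.15,-.148)"
```

```text
clock: 21.0
tcp_pos: [0.6031, 0.1918, 0.1502]
orientation: [-0.001, 0.051, 0.999, -0.0]
wrist_force: [1.4, 0.0, -1.2]
finger_gap: 0.0551
grip_force: 33.1
plan [-0.019   0.0594  0.0001] [-0.001 -0.002  0.047] rows>= 1.0 t 21.0
```

```bash
python3 nudge.py '[[-0.009,0.03,0,0,0,0.024],[-0.0185,0.06,0,0,0,0.047],[-0.0185,0.06,0,0,0,0.047],[-0.0185,0.06,0,0,0,0.047],[-0.0185,0.06,0,0,0,0.047],[-0.0185,0.06,0,0,0,0.047]]'; python3 -c "
from h import *
plan(.628,.249,.091,-.148)"
```

```text
clock: 21.75
tcp_pos: [0.6277, 0.247, 0.1524]
orientation: [-0.0, 0.074, 0.997, -0.0]
wrist_force: [-0.9, -1.1, -0.9]
finger_gap: 0.055
grip_force: 33.1
plan [-0.      0.002   0.0614] [-0. -0.  0.] rows>= 1.0 t 21.75
```

```bash
python3 nudge.py '[[0,0.002,0.025,0,0,0],[0,0.002,0.045,0,0,0],[0,0.002,0.055,0,0,0],[0,0.002,0.058,0,0,0],[0,0.002,0.06,0,0,0],[0,0.002,0.06,0,0,0],[0,0.002,0.06,0,0,0]]'; python3 nudge.py '[[0,0,0.001,0,0,0],[0,0,0.002,0,0,0],[0,0,0.003,0,0,0],[0,0,0.003,0,0,0],[0,0,0.003,0,0,0]]'
```

```text
clock: 22.62
tcp_pos: [0.6285, 0.2501, 0.093]
orientation: [0.001, 0.073, 0.997, 0.0]
wrist_force: [0.5, 0.4, -1.1]
finger_gap: 0.0551
grip_force: 33.1
clock: 23.25
tcp_pos: [0.6281, 0.2499, 0.0893]
orientation: [-0.0, 0.073, 0.997, 0.0]
wrist_force: [0.3, -0.1, -0.6]
finger_gap: 0.0551
grip_force: 33.1
```

```bash
python3 nudge.py '[[0,0,0.001,0,0,0],[0,0,0.002,0,0,0],[0,0,0.002,0,0,0],[0,0,0.002,0,0,0]]'; python3 nudge.py '[[0,0,0.001,0,0,0],[0,0,0.0015,0,0,0],[0,0,0.0015,0,0,0],[0,0,0.0015,0,0,0]]'
```

```text
clock: 23.75
tcp_pos: [0.6281, 0.25, 0.0873]
orientation: [0.0, 0.073, 0.997, 0.0]
wrist_force: [-0.5, -0.1, 0.1]
finger_gap: 0.055
grip_force: 33.1
clock: 24.25
tcp_pos: [0.6282, 0.25, 0.0872]
orientation: [0.0, 0.073, 0.997, 0.0]
wrist_force: [-2.8, -0.1, 4.8]
finger_gap: 0.055
grip_force: 33.8
```

Contact at the expected height. Release, rise, look at the stack, then go to the light lid.

```bash
python3 nudge.py '[[0,0,0,0,0,0],[0,0,0,0,0,0],[0,0,0,0,0,0],[0,0,-0.03,0,0,0],[0,0,-0.08,0,0,0],[0,0,-0.13,0,0,0],[0,0,-0.16,0,0,0],[0,0,-0.16,0,0,0]]' 0.085;python3 -c "
from h import *
w=env.read_camera('wrist'); cv2.imwrite('pics/w8.png',w['image'][:,:,::-1])
m=cv2.morphologyEx(masks(w['image'])['wood'],cv2.MORPH_CLOSE,np.ones((15,15)))
print(rect(onplane(w,blob(m,proj(w,[.628,.249,.078])),.078)))
plan(.6398,.0227,.23,-.11)"
```

```text
clock: 25.25
tcp_pos: [0.6296, 0.2504, 0.2492]
orientation: [0.003, 0.073, 0.997, 0.001]
wrist_force: [-0.0, -0.4, -0.6]
finger_gap: 0.0849
grip_force: 0.0
(array([627.6, 249.5]), 133.5, 56.8, np.float64(-0.145))
plan [-0.0441 -0.2234  0.0167] [ 0.001  0.002 -0.037] rows>= 3.7 t 25.3
```

View pics/w8.png

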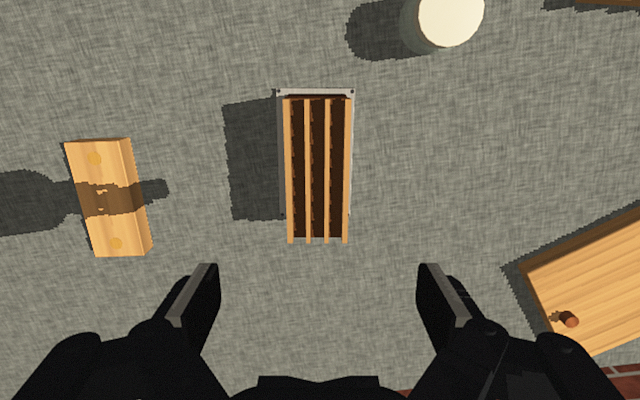

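The light tray sits square on the stack at (318,170), with the plate rim even around it.

```bash
python3 nudge.py '[[-0.011,-0.056,0.004,0,0,-0.01],[-0.022,-0.112,0.01,0,0,-0.02],[-0.033,-0.168,0.016,0,0,-0.03],[-0.0435,-0.223,0.018,0,0,-0.037],[-0.0435,-0.223,0.018,0,0,-0.037],[-0.0435,-0.223,0.018,0,0,-0.037],[-0.0435,-0.223,0.018,0,0,-0.037]]'; python3 - <<'E'
from h import *
w=look("llid","wood",(.6398,.0227),.024); cv2.imwrite("pics/w9.png",w["image"][:,:,::-1])
s=env.read_camera("side"); J=cv2.imread("pics/side0.png")[:,:,::-1].copy()
def inl(r,I,X):
    h=cv2.cvtColor(I,cv2.COLOR_RGB2HSV); m=((h[...,0]>20)&(h[...,0]<30)&(h[...,1]>200)&(h[...,2]>140)).astype(np.uint8)
    N,_,st,c=cv2.connectedComponentsWithStats(m); u=proj(r,X)
    return [tuple(c[i].round(1)) for i in range(1,N) if 5<st[i,4]<900 and np.linalg.norm(c[i]-u)<90]
X=[.6398,.0227,.024]; a,b=inl(w,w["image"],X),inl(s,J,X); print(a,b)
for p in a:
    for q in b:
        P,e=tri(w,p,s,q)
        if e<.01: print(P.round(4),round(e,4))
plan(.6398,.0227,.033,-.11)
E
```

```text
clock: 26.18
tcp_pos: [0.6382, 0.0244, 0.2271]
orientation: [-0.001, 0.054, 0.999, 0.0]
wrist_force: [-1.4, 1.3, 0.3]
finger_gap: 0.085
grip_force: 0.0
llid wrist [639.4  20.9] 130.8 56.4 -0.11 | top [639.5  22.8] 132.3 57.6 -0.11 | tri [ 0.6435  0.0218 -0.0063] 0.005
[] []
plan [-0.0015 -0.0016  0.1947] [ 0.    -0.     0.002] rows>= 3.1 t 26.325
```

View pics/w9.png

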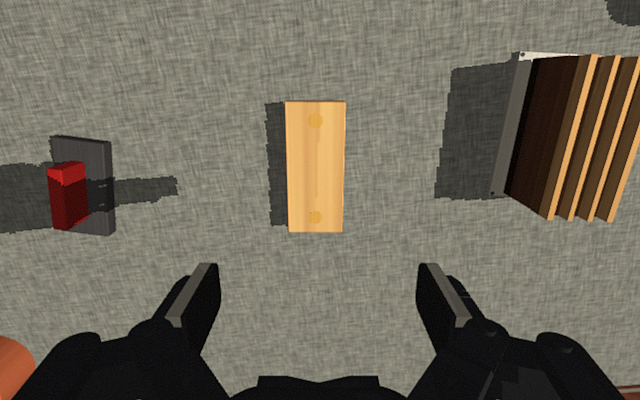

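The light lid is at (315,167), corners (286,101), (345,101), (343,232) and (289,232). The weight is to the left at (80,185), and the stack is on the right.

```bash
python3 - <<'E'
from h import *
w=env.read_camera("wrist"); s=env.read_camera("side")
c=blob(masks(cv2.imread("pics/side0.png")[:,:,::-1].copy())["wood"],(361,203))
for q,p in [(c[np.argmin(c@[1,1])],(345,101)),(c[np.argmin(c@[-1,1])],(343,232))]:
    P,e=tri(w,p,s,q); print(q,P.round(4),round(e,4))
plan(.6396,.0212,.033,-.11)
E
python3 nudge.py '[[-0.001,-0.0025,0.06,0,0,0],[-0.001,-0.0025,0.12,0,0,0]]'; python3 -c "
from h import *
plan(.6396,.0212,.033,-.11)"
```

```text
[338 190] [0.5789 0.0552 0.0228] 0.0003
[386 195] [0.7083 0.0421 0.0206] 0.003
plan [-0.0013 -0.0027  0.1949] [0.    0.    0.002] rows>= 3.1 t 26.425
clock: 26.68
tcp_pos: [0.6404, 0.0207, 0.1077]
orientation: [0.002, 0.055, 0.999, -0.0]
wrist_force: [1.2, 1.6, -1.0]
finger_gap: 0.0851
grip_force: 0.0
plan [0.0011 0.0004 0.0747] [0.    0.004 0.001] rows>= 1.2 t 26.675
```

```bash
python3 nudge.py '[[0,0,0.04,0,0,0],[0,0,0.06,0,0,0],[0,0,0.073,0,0,0],[0,0,0.073,0,0,0],[0,0,0.073,0,0,0]]'; python3 nudge.py '[[0,0,0,0,0,0],[0,0,0,0,0,0],[0,0,0,0,0,0],[0,0,0,0,0,0],[0,0,0,0,0,0],[0,0,0,0,0,0]]' 0.04 30;  python3 nudge.py '[[0,0,-0.03,0,0,0],[0,0,-0.06,0,0,0],[0,0,-0.1,0,0,0],[0,0,-0.12,0,0,0],[0,0,-0.12,0,0,0]]'; python3 -c "
from h import *
plan(.628,.2493,.15,-.147)"
```

```text
clock: 27.3
tcp_pos: [0.6402, 0.0205, 0.0361]
orientation: [0.001, 0.055, 0.998, 0.0]
wrist_force: [0.2, 0.3, -0.4]
finger_gap: 0.0849
grip_force: 0.0
clock: 28.05
tcp_pos: [0.64, 0.0204, 0.0361]
orientation: [0.001, 0.055, 0.998, 0.0]
wrist_force: [-0.9, 0.6, 5.9]
finger_gap: 0.0548
grip_force: 32.2
clock: 28.68
tcp_pos: [0.6403, 0.0203, 0.1564]
orientation: [0.002, 0.055, 0.998, -0.0]
wrist_force: [0.4, -0.2, -2.9]
finger_gap: 0.0552
grip_force: 32.9
plan [0.0374 0.2263 0.0063] [0.    0.003 0.037] rows>= 3.7 t 28.675
```

```bash
python3 nudge.py '[[0.009,0.056,0,0,0,0.009],[0.018,0.112,0,0,0,0.018],[0.027,0.168,0,0,0,0.027],[0.037,0.2255,0,0,0,0.037],[0.037,0.2255,0,0,0,0.037],[0.037,0.2255,0,0,0,0.037],[0.037,0.2255,0,0,0,0.037]]'; python3 nudge.py '[[0,0,0.015,0,0,0],[0,0,0.03,0,0,0],[0,0,0.034,0,0,0],[0,0,0.034,0,0,0],[0,0,0.034,0,0,0]]'; python3 -c "
from h import *
plan(.628,.2493,.114,-.147)"
```

```text
clock: 29.55
tcp_pos: [0.6271, 0.2471, 0.1539]
orientation: [-0.001, 0.074, 0.997, -0.0]
wrist_force: [-0.7, -0.3, -1.9]
finger_gap: 0.0549
grip_force: 33.0
clock: 30.18
tcp_pos: [0.6275, 0.2487, 0.1212]
orientation: [0.0, 0.073, 0.997, 0.0]
wrist_force: [-0.1, 0.5, -1.4]
finger_gap: 0.0548
grip_force: 33.0
plan [-0.0004  0.0007  0.0072] [0.    0.001 0.   ] rows>= 0.1 t 30.175
```

```bash
python3 nudge.py '[[0,0.0005,0.003,0,0,0],[0,0.0005,0.005,0,0,0],[0,0.0005,0.006,0,0,0],[0,0.0005,0.006,0,0,0],[0,0.0005,0.006,0,0,0]]'; python3 nudge.py '[[0,0,0.001,0,0,0],[0,0,0.002,0,0,0],[0,0,0.002,0,0,0],[0,0,0.002,0,0,0]]'
```

```text
clock: 30.8
tcp_pos: [0.6273, 0.2491, 0.1149]
orientation: [0.0, 0.073, 0.997, 0.0]
wrist_force: [-0.4, -0.2, -2.1]
finger_gap: 0.0548
grip_force: 33.0
clock: 31.3
tcp_pos: [0.6274, 0.2491, 0.1141]
orientation: [0.001, 0.073, 0.997, 0.0]
wrist_force: [-2.6, -1.0, 6.3]
finger_gap: 0.0548
grip_force: 33.7
```

```bash
python3 nudge.py '[[0,0,0,0,0,0],[0,0,0,0,0,0],[0,0,0,0,0,0],[0,0,-0.03,0,0,0],[0,0,-0.08,0,0,0],[0,0,-0.13,0,0,0],[0,0,-0.15,0,0,0],[0,0,-0.15,0,0,0]]' 0.085;python3 -c "
from h import *
w=env.read_camera('wrist'); cv2.imwrite('pics/w10.png',w['image'][:,:,::-1])
m=masks(w['image'])['wood']
print(rect(onplane(w,blob(m,proj(w,[.628,.249,.102])),.102)))
plan(.6334,-.2109,.25,-.252)"
```

```text
clock: 32.3
tcp_pos: [0.6283, 0.2493, 0.2649]
orientation: [0.002, 0.073, 0.997, 0.001]
wrist_force: [0.9, -0.1, 0.3]
finger_gap: 0.085
grip_force: 0.0
(array([625.2, 249.1]), 132.6, 56.0, np.float64(-0.147))
plan [-0.073  -0.4543  0.0128] [0.001 0.001 0.105] rows>= 7.4 t 32.35
```

View pics/w10.png

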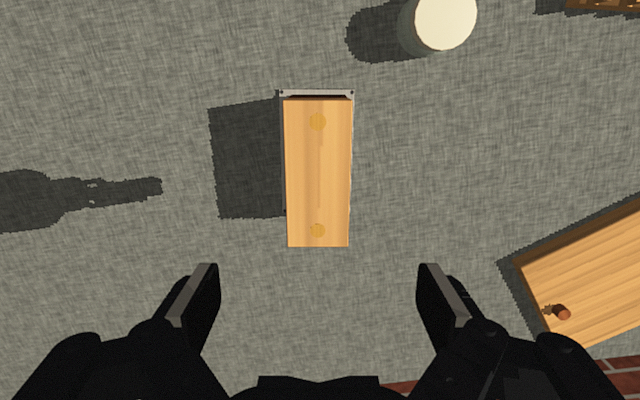

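The light lid sits square on the stack at (318,172). Now the weight.

```bash
python3 nudge.py '[[-0.009,-0.057,0,0,0,0.013],[-0.018,-0.114,0,0,0,0.026],[-0.028,-0.17,0.003,0,0,0.04],[-0.037,-0.227,0.006,0,0,0.053],[-0.046,-0.284,0.009,0,0,0.066],[-0.055,-0.34,0.012,0,0,0.079],[-0.064,-0.398,0.013,0,0,0.092],[-0.073,-0.454,0.013,0,0,0.105]]';python3 nudge.py '[[0,0,0,0,0,0],[0,0,0,0,0,0],[0,0,0,0,0,0]]'; python3 - <<'E'
from h import *
w=look("rib","red",(.6334,-.2109),.05); cv2.imwrite("pics/w11.png",w["image"][:,:,::-1])
plan(.6334,-.2109,.06,-.252)
E
```

```text
clock: 33.35
tcp_pos: [0.632, -0.2123, 0.247]
orientation: [-0.002, 0.126, 0.992, 0.001]
wrist_force: [0.9, 0.4, 0.3]
finger_gap: 0.0852
grip_force: 0.0
clock: 33.72
tcp_pos: [0.6329, -0.2092, 0.249]
orientation: [-0.001, 0.125, 0.992, 0.0]
wrist_force: [-0.2, 0.6, 0.3]
finger_gap: 0.0849
grip_force: 0.0
rib wrist [ 634.9 -215.8] 58.4 12.9 -0.241 | top [ 633.4 -210.9] 63.6 17.3 -0.25 | tri [ 0.6411 -0.2179  0.0188] 0.0022
plan [-0.0007 -0.0017  0.1897] [ 0.    -0.     0.002] rows>= 3.0 t 33.825
```

View pics/w11.png

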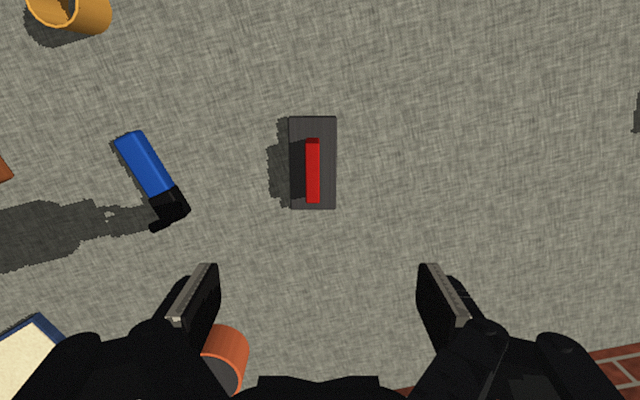

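The weight is at (313,163), slab corners (289,117), (337,117), (336,209) and (290,209), and the rib top at (313,171). The lighter at (150,180) is clear of the fingers.

```bash
python3 - <<'E'
from h import *
w=env.read_camera("wrist"); s=env.read_camera("side")
print("slab",rect(onplane(w,[(289,117),(337,117),(336,209),(290,209)],.016)),"rib",rect(onplane(w,[(305.5,138),(318.5,138),(319,203),(306.5,203)],.05)))
J=cv2.imread("pics/side0.png")[:,:,::-1].copy(); c=blob(masks(J)["red"],(366,272))
for q,p in [(c[np.argmin(c@[1,1])],(318.5,138)),(c[np.argmin(c@[-1,1])],(319,203))]:
    P,e=tri(w,p,s,q); print(q,P.round(4),round(e,4))
plan(.6335,-.2158,.052,-.25)
E
```

```text
slab (array([ 635.9, -215.9]), 99.1, 50.5, np.float64(-0.249)) rib (array([ 633.9, -215.2]), 64.2, 12.3, np.float64(-0.246))
[354 261] [ 0.6066 -0.2017  0.0461] 0.0034
[379 267] [ 0.6646 -0.2175  0.0485] 0.0048
plan [-0.0017 -0.0061  0.198 ] [ 0.  0. -0.] rows>= 3.2 t 33.925
```

```bash
python3 nudge.py '[[-0.003,-0.006,0.05,0,0,0],[-0.003,-0.006,0.1,0,0,0],[-0.003,-0.006,0.15,0,0,0],[-0.003,-0.006,0.18,0,0,0],[-0.003,-0.006,0.19,0,0,0],[-0.003,-0.006,0.196,0,0,0],[-0.003,-0.006,0.196,0,0,0]]' 0.05; python3 -c "
from h import *
plan(.635,-.2156,.051,-.25)"
```

```text
clock: 34.8
tcp_pos: [0.6353, -0.2174, 0.055]
orientation: [0.001, 0.125, 0.992, -0.0]
wrist_force: [-0.7, -0.6, -0.5]
finger_gap: 0.0501
grip_force: 0.0
plan [0.0007 0.0017 0.004 ] [-0.     0.002 -0.002] rows>= 0.1 t 34.8
```

```bash
python3 nudge.py '[[0,0.0015,0.003,0,0,0],[0,0.0015,0.003,0,0,0],[0,0.0015,0.003,0,0,0],[0,0.0015,0.003,0,0,0]]'; python3 nudge.py '[[0,0,0,0,0,0],[0,0,0,0,0,0],[0,0,0,0,0,0],[0,0,0,0,0,0],[0,0,0,0,0,0],[0,0,0,0,0,0]]' 0.005 60;  python3 nudge.py '[[0,0,-0.02,0,0,0],[0,0,-0.05,0,0,0],[0,0,-0.09,0,0,0],[0,0,-0.13,0,0,0],[0,0,-0.14,0,0,0],[0,0,-0.14,0,0,0]]'; python3 -c "
from h import *
w=env.read_camera('wrist'); cv2.imwrite('pics/w12.png',w['image'][:,:,::-1])
plan(.627,.249,.19,-.147)"
```

```text
clock: 35.3
tcp_pos: [0.635, -0.2159, 0.051]
orientation: [0.0, 0.126, 0.992, -0.0]
wrist_force: [-0.3, 0.7, -0.0]
finger_gap: 0.0502
grip_force: 0.0
clock: 36.05
tcp_pos: [0.635, -0.2156, 0.0509]
orientation: [0.0, 0.125, 0.992, 0.0]
wrist_force: [-0.0, 1.5, 1.4]
finger_gap: 0.0128
grip_force: 59.7
clock: 36.8
tcp_pos: [0.6344, -0.2159, 0.1894]
orientation: [-0.001, 0.126, 0.992, 0.0]
wrist_force: [-1.0, -0.2, -7.2]
finger_gap: 0.013
grip_force: 59.4
plan [ 0.1224  0.4482 -0.001 ] [ 0.001 -0.003 -0.105] rows>= 7.4 t 36.85
```

View pics/w12.png

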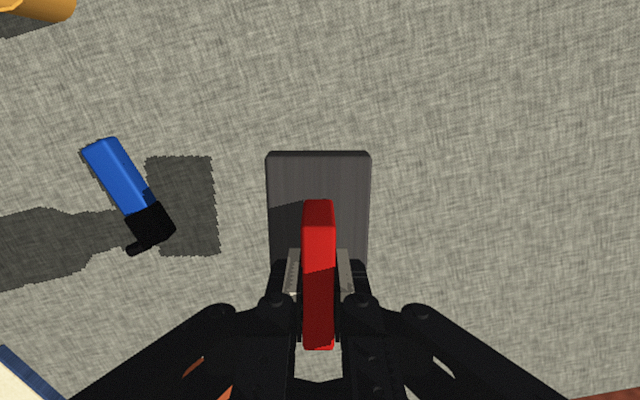

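The weight hangs level from its rib at (318,270), slab upright in the image. Carry it over.

```bash
python3 nudge.py '[[0.015,0.056,0,0,0,-0.013],[0.03,0.112,0,0,0,-0.026],[0.046,0.168,0,0,0,-0.04],[0.061,0.224,0,0,0,-0.053],[0.077,0.28,0,0,0,-0.066],[0.092,0.336,0,0,0,-0.079],[0.107,0.392,0,0,0,-0.092],[0.122,0.4465,0,0,0,-0.105]]';python3 nudge.py '[[0,0,0,0,0,0],[0,0,0,0,0,0],[0,0,0.015,0,0,0],[0,0,0.025,0,0,0],[0,0,0.025,0,0,0],[0,0,0.025,0,0,0]]'; python3 -c "
from h import *
plan(.627,.249,.153,-.147)"
```

```text
clock: 37.85
tcp_pos: [0.6264, 0.2485, 0.1876]
orientation: [-0.002, 0.073, 0.997, -0.001]
wrist_force: [1.0, -0.4, -6.8]
finger_gap: 0.0125
grip_force: 59.8
clock: 38.6
tcp_pos: [0.6281, 0.2465, 0.1658]
orientation: [-0.0, 0.074, 0.997, 0.0]
wrist_force: [-0.0, 0.6, -6.5]
finger_gap: 0.0128
grip_force: 60.3
plan [0.0015 0.0023 0.0128] [ 0.    -0.    -0.001] rows>= 0.2 t 38.6
```

```bash
python3 nudge.py '[[0.001,0.0023,0.005,0,0,0],[0.001,0.0023,0.009,0,0,0],[0.001,0.0023,0.011,0,0,0],[0.001,0.0023,0.011,0,0,0],[0.001,0.0023,0.011,0,0,0]]'; python3 nudge.py '[[0,0,0.001,0,0,0],[0,0,0.002,0,0,0],[0,0,0.002,0,0,0],[0,0,0.002,0,0,0]]'
```

```text
clock: 39.22
tcp_pos: [0.6274, 0.2494, 0.1549]
orientation: [0.0, 0.073, 0.997, 0.0]
wrist_force: [0.1, -0.7, -5.6]
finger_gap: 0.0125
grip_force: 60.5
clock: 39.72
tcp_pos: [0.6274, 0.2495, 0.153]
orientation: [0.0, 0.073, 0.997, 0.0]
wrist_force: [-0.7, -0.3, -6.0]
finger_gap: 0.0128
grip_force: 60.5
```

```bash
python3 nudge.py '[[0,0,0.001,0,0,0],[0,0,0.0015,0,0,0],[0,0,0.0015,0,0,0],[0,0,0.0015,0,0,0]]'
```

```text
clock: 40.22
tcp_pos: [0.6274, 0.2495, 0.1529]
orientation: [0.001, 0.073, 0.997, 0.0]
wrist_force: [-4.5, -0.4, 5.4]
finger_gap: 0.0126
grip_force: 62.2
```

Contact. Release, rise and check.

```bash
python3 nudge.py '[[0,0,0,0,0,0],[0,0,0,0,0,0],[0,0,0,0,0,0],[0,0,0,0,0,0],[0,0,-0.03,0,0,0],[0,0,-0.08,0,0,0],[0,0,-0.12,0,0,0],[0,0,-0.12,0,0,0]]' 0.06; python3 - <<'E'
from h import *
w=env.read_camera('wrist'); s=env.read_camera('side')
print("rib",rect(onplane(w,blob(masks(w['image'])['red'],proj(w,[.627,.249,.152])),.152)))
a=cv2.resize(s['image'][80:180,300:420],(480,400),interpolation=2); b=cv2.resize(w['image'],(320,200)); b=np.vstack([b,np.zeros((200,320,3),np.uint8)])
cv2.imwrite('pics/f.png',np.hstack([a,b])[:,:,::-1])
E
```

```text
clock: 41.22
tcp_pos: [0.6291, 0.2499, 0.2759]
orientation: [0.004, 0.073, 0.997, 0.001]
wrist_force: [0.3, 0.3, -0.9]
finger_gap: 0.0597
grip_force: 0.0
rib (array([624.9, 249.5]), 64.0, 12.5, np.float64(-0.14))
```

View pics/f.png

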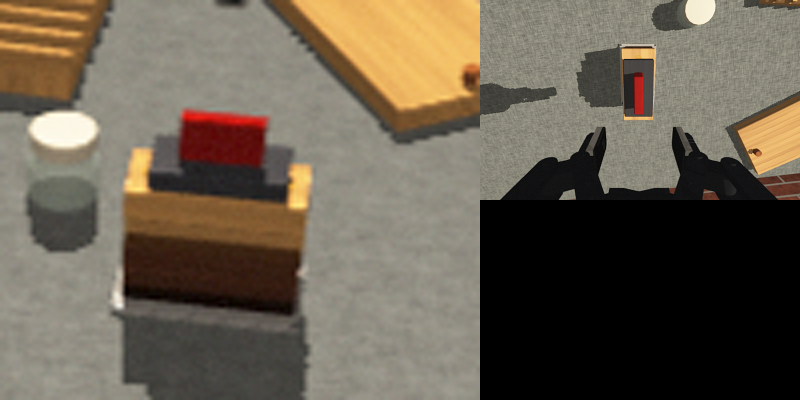

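The stack is square and upright in the side crop, with the weight centred at (222,150). The wrist view shows it centred on the light lid at (638,85), and nothing touches the gripper.

```bash
python3 -c "
from workcell import env
print(env.hand_in())"
```

```text
the job is handed in; nothing more can be done
None
```

I built the stack on the plate in the order you asked, and the last camera check showed it square, centred and released; I handed the job in at about 41 s, with the tube, jar and lighter not touched, but the hand-in returned no verdict.

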